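# Unlock and open the bench strongbox

### The arm

A 6-joint arm with a two-finger parallel gripper is mounted at the origin on the work surface. World frame = base frame: x ahead of the robot, y to its left, z up, the work surface at z = 0. Lengths are in m, angles in degrees, forces in N, time in s.
With the tool pointing down it reaches from about 0.275 to 0.725 m from the base axis. Payload 15.9 kg.
Tool frame: the origin (TCP) lies at the very end of the fingers, on their centre line; the grasp point (between the pads) lies grasp_offset behind it (grasp_offset is the distance from the TCP to the grasp point, in m); z points along the fingers, y is the line along which they close (so a half turn about z gives the same grasp; the last joint's range is limited). The gripper opens to 85 mm and grips with 20 to 120 N. Pads are 22 mm wide; open, the fingers measure 114 mm over their backs; the gripper's body (76 mm by 85 mm) begins 54 mm behind the grasp point. The pads swing forward as they close: fully open they stand 13 mm farther back than shut.
Start: joints at [73.912, 12.198, -1.971, 75.831, 0, 90], TCP at [0.139, 0.48, 0.231] pointing down, gripper open.
Joint ranges: [-170.91, 170.91], [-42.67, 98.43], [-65.05, 77.54], [-120.47, 116.71], [-90, 82.35], [-180, 180]. Speed limits (degrees/s): [108.29, 108.29, 136.94, 147.25, 180, 180].

### API

Orientations are given as [roll, pitch, yaw] about the fixed x, y, z axes, in that order (R = Rz(yaw) Ry(pitch) Rx(roll)).
In Python, from rig import * gives the robot as it stands.
- The arm moves only by the tool carry_out, never from a script. Its argument "plan" is a list that holds one entry, the list of rows, each a list of 7 numbers: the turn, a rotation vector about the tool's x, y, z in degrees, then the shift along the tool's x, y, z in mm, then the opening, from 0 (shut) to 1 (fully open). A call has 1 to 20 rows; each row is the pose to reach, as a shift and turn from the pose commanded when the call began, along the tool's axes at that moment; what a row does not reach only later rows make up. A row lasts 1/8 s, in which the tool goes at most 62.5 mm and 10.7 degrees, less where a joint would pass 70% of its speed; a pose out of reach is approached as far as the arm can. A call with a gripper value outside its range is refused whole. The fingers move at their own pace and stop on an object; "force" is the grip in N (left out, the last holds). Time passes only in rows, so rows that repeat a pose let the fingers close. It gives the time, the measured TCP pose, the force, the opening and the grip force at its end, in the units of the state.
- observe(): the state, without advancing time (a new reading comes with each control period).
- camera(name): name is "scene" or "top"; returns a dict with "pixels" (400x640x3 uint8, red, green, blue), "fx", "fy", "cx", "cy" (pixels), "dist_coeffs" ([k1, k2, p1, p2, k3] as OpenCV has them; the pictures are not rectified), "camera_from_world" (4x4, takes a point from world to camera coordinates). Camera axes: x right, y down, z forward; pixel columns grow to the right and rows downward; lengths in m; the calibration is good to about 2 mm. A picture is of the moment at which its call begins. There is no depth.
- hand_in(): hands the job in; it is judged then, once.
The state is a dict: "clock": time; "joints": joint angles; "joint_vel": joint speeds; "effort": joint torques, N m; "eef_pos": TCP position; "eef_rot": TCP orientation; "contact_force": force on the tool from outside, world axes, zero at the start; "moment": the same for the moment, N m; "opening": opening from 0.0 (shut) to 1.0 (fully open); "gripper_force": force on a finger pad.
Only numpy, scipy, OpenCV 4.12 (cv2) and the standard library are available. Lean on these libraries where they do the work, as an engineer would, in place of code of your own. Each camera call takes 0.05 s, during which the arm holds its last target. There are 200 camera calls.

### The job

Take the key out of its wooden stand, feel it fully home into the lock in the lid of the grey strongbox, turn it clockwise until the bolt lets go, and push the sprung lid right back until it stands upright. Leave the key in the lock, do not force it, and leave the other things on the bench where they are.

Things in the scene. Friction and masses are not known exactly. Their poses are not given: they have to be found in the camera images.
- strongbox: Grey steel safe bolted to the bench, 220 mm deep (x), 270 wide (y), 100 high. Origin: centre of its underside; x runs from its front (robot's side) to its back. Lid: 4 mm sheet, upper face at z = 102 mm, hinged about y at x = +105, z = 98 mm; its front edge overhangs at x = -123 mm with a 3 mm thick lip turned down to z = 93 mm. Inside, the floor is at z = 18 mm with low stock on it.
- keyhole (a point): Mouth of the keyway, centre of the brass-faced lock; at x = -55, y = 0, z = 106 mm of the strongbox while shut. Moves with the lid and has its axes (z out of the lid). The keyway, in a fixed face plate 5 mm thick, is an 8 mm square hole for the nose and a slot 19.5 by 4.5 mm across it. The lock was fitted by hand: the slot lies up to 0.5 rad either way off the strongbox's x axis: look or feel.
- lock_plug (a joint): Turn of the plug behind the face plate, clockwise from above: 0 locked (its slot in line with the keyway), stop at 1.5 rad. The key turns only when fully home (within 2 mm) and is then trapped. Play about 0.15 rad, then 0.12 N m to turn; it stays where left. The hidden bolt is clear somewhere from 0.8 to 1.15 rad.
- lid (a joint): Angle of the lid: 0 shut, 1.57 upright, stop at 1.75 rad. With the bolt clear, a spring lifts it slowly by itself to some 0.25 to 0.5 rad, as far as the gripper lets it; from there a push of 1 to 4 N under its front edge raises it, and it stays where it is left.
- lid_edge (a point): Middle of the lid's front edge (228 mm from the hinge axis), with the lid's axes; moves with the lid.
- key: Plain steel double-bitted safe key, 79 mm, 40 to 70 g, upright in the stand. Origin: its tip; z runs up to the head. Tapered nose, 2 mm wide at the tip, 6 mm from z = 5 mm; flat bit 16 mm (y) by 2.5 mm (x), z = 6 to 16 mm; shank 6 mm; collar 14 mm wide, z = 23.5 to 27.5 mm; head a flat plate 27 mm (y) by 8 mm (x), z = 49 to 79 mm. Half a turn about z makes no difference.
- key_shoulder (a point): Underside of the key's collar, on the key's axis, 23.5 mm above its tip; the key is fully home when this point is on the keyhole (the tip is then 23.5 mm below the face).
- key_stand: Wooden stand fixed to the bench, 60 (x) by 120 (y) by 40 mm high; origin: centre of its underside; to the left or the right of the strongbox. The key hangs by its collar in a 7.5 by 19 mm slot at y = -34 mm, its tip at z = 16.5 mm, its bit and head along the stand's y; it lifts straight out. A hex driver stands in a hole at y = +40 mm.
- hex_driver: Bystander in the key stand: dark T-handled hex driver, bar 50 mm long, 57 mm tall, top 70 mm above the bench.
- loupe: Bystander: black eye loupe, 34 mm diameter, 30 mm high; origin under its centre.
- handpiece: Bystander: steel handpiece, 140 mm long, lying on the bench, 22 mm high; origin under its middle.
- wool_tin: Bystander: round tin of brass wool, 72 mm diameter, 40 mm high; origin under its centre.
- caliper: Bystander: digital caliper lying flat, 200 mm long, 14 mm high.
- collet_dish: Bystander: aluminium dish of collets, 84 mm diameter, 12 mm high.
- fitting_block: Bystander: blue plastic block with brass fittings, 50 by 80 mm, 51 mm high.

How it is judged:
By the outcome, as a careful person would: the job done as asked, in the order asked, and still so for the second after the job is handed in, with the robot touching nothing.
It also fails if it takes over 72 s, if anything falls off the work surface, if the arm or the gripper's body presses on something with over 40 N, if the wrist force passes 120 N, or if a joint passes its speed limit or range.

## Working session

There is one attempt and no reset: what is moved stays moved. The work goes in short steps, Python scripts to look and compute and a tool call to move; the robot and the scene stay as the last step left them, time stands still between calls to the robot, and variables do not carry over. Pictures are saved under pics/ and viewed, at most 10 in all, crops included, and the job is handed in when it is done.

Besides the shell and the picture viewer there is one more tool, called after "Call:" as name([rows], argument=value, ...), one row to a line, values as JSON. carry_out: Moves the arm, as the interface text tells. Its arguments: {"type":"object","properties":{"plan":{"type":"array"},"force":{"type":"number"}},"required":["plan"]}

```bash
mkdir -p pics; ls; python3 - <<'E'
from rig import *
import cv2
s=observe();print(s)
for n in("scene","top"):
    c=camera(n);cv2.imwrite(f"pics/{n}0.png",cv2.cvtColor(c["pixels"],cv2.COLOR_RGB2BGR))
    print(n,c["fx"],c["fy"],c["cx"],c["cy"],c["dist_coeffs"],c["camera_from_world"])
E
```

```text
pics
{'clock': 0.0, 'joints': array([ 7.39106430e+01,  1.22242343e+01, -2.00750738e+00,  7.58307285e+01,
        8.08639155e-04,  8.99998827e+01]), 'joint_vel': array([-0.11696618, -0.05624405, -0.14298036,  0.02716687, -0.02724708,
       -0.0374626 ]), 'effort': array([ 1.02928832e-03, -6.86158705e+01,  4.87117410e+01,  1.74681447e-02,
       -2.03858690e-05,  3.13066437e-05]), 'eef_pos': array([0.13847259, 0.48010031, 0.23082619]), 'eef_rot': array([-1.79937530e+02, -8.08766613e-04,  1.63910759e+02]), 'contact_force': array([ 0.82040531, -0.65732622,  0.58469305]), 'moment': array([-0.03166442, -0.03979815,  0.02254882]), 'gripper_force': 0.0, 'opening': 1.000694385850266}
scene 472.4700033113336 472.4700033113336 319.46656539745453 197.49455706167788 [0.00127281 0.         0.         0.         0.        ] [[ 0.7727712   0.63444508 -0.01743881 -0.44773875]
 [ 0.40827957 -0.51795683 -0.75168379 -0.14154235]
 [-0.48593464  0.57375967 -0.65929308  2.04571767]
 [ 0.          0.          0.          1.        ]]
top 462.45290257567723 462.45290257567723 312.81373017550885 202.7097838135625 [0.02719273 0.         0.         0.         0.        ] [[ 0.02241134 -0.99966092 -0.01325792  0.00477655]
 [-0.99801994 -0.02159106 -0.05907651  0.57052401]
 [ 0.05877022  0.01455565 -0.99816541  1.37621541]
 [ 0.          0.          0.          1.        ]]
```

View pics/scene0.png

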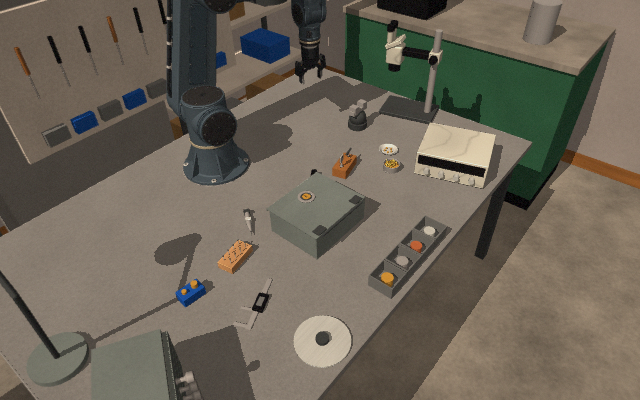

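View pics/top0.png

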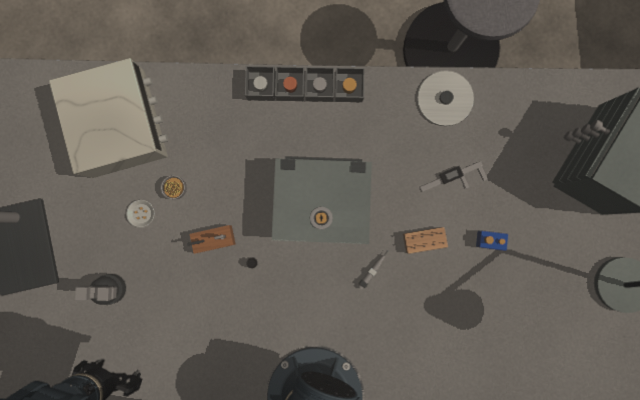

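The robot is at the bottom of the top view. The strongbox is at about (321,200) with its lock at (321,218), and the stand is at (210,239) with the key and driver. The same things show at (305,197) and (345,162) in the scene view. I'll zoom in on both.

```bash
cat > h.py <<'E'
from rig import *
import cv2, numpy as np
def cam(n):
    c=camera(n); c["K"]=np.array([[c["fx"],0,c["cx"]],[0,c["fy"],c["cy"]],[0,0,1.]]); return c
def ray(c,px):
    p=cv2.undistortPoints(np.float64([[px]]),c["K"],np.array(c["dist_coeffs"]))[0,0]
    T=c["camera_from_world"];R=T[:3,:3]
    return -R.T@T[:3,3], R.T@np.array([p[0],p[1],1])
def onz(c,px,z):
    o,d=ray(c,px); return o+d*(z-o[2])/d[2]
def proj(c,P):
    T=c["camera_from_world"]
    return cv2.projectPoints(np.float64(P).reshape(-1,1,3),cv2.Rodrigues(T[:3,:3])[0],T[:3,3],c["K"],np.array(c["dist_coeffs"]))[0][:,0]
def two(c1,p1,c2,p2):
    A=np.zeros((3,3));b=np.zeros(3)
    for c,p in((c1,p1),(c2,p2)):
        o,d=ray(c,p);d/=np.linalg.norm(d);M=np.eye(3)-np.outer(d,d);A+=M;b+=M@o
    return np.linalg.solve(A,b)
def crop(c,x,y,w,h,k):
    return cv2.resize(cv2.cvtColor(c["pixels"][y:y+h,x:x+w],cv2.COLOR_RGB2BGR),None,fx=k,fy=k,interpolation=cv2.INTER_CUBIC)
E
python3 - <<'E'
from h import *
t=cam("top");s=cam("scene")
a=np.hstack([crop(t,170,215,80,50,5),crop(t,296,193,50,50,5)[:250]])
b=np.hstack([crop(s,320,135,50,50,6),crop(s,280,172,50,50,6)])
w=max(a.shape[1],b.shape[1])
p=lambda m:cv2.copyMakeBorder(m,0,0,0,w-m.shape[1],0)
cv2.imwrite("pics/c1.png",np.clip(np.vstack([p(a),p(b)])*1.5,0,255).astype('uint8'))
# stand mask in top
for n,c,(x,y,w,h) in(("t",t,(165,215,85,50)),("s",s,(325,140,40,45))):
    hs=cv2.cvtColor(c["pixels"],cv2.COLOR_RGB2HSV)[y:y+h,x:x+w]
    m=((hs[...,0]<16)&(hs[...,1]>110)).astype('uint8')
    cs=max(cv2.findContours(m,0,2)[0],key=cv2.contourArea)
    r=cv2.minAreaRect(cs);print(n,m.sum(),r,cv2.boxPoints(r)+[x,y])
    print([onz(c,q,.04)[:2].round(4) for q in cv2.boxPoints(r)+[x,y]])
g=t["pixels"].astype(int)
hs=cv2.cvtColor(t["pixels"],cv2.COLOR_RGB2HSV)
print(hs[200,300],hs[200,345],hs[200,400],g[200,260])
E
```

```text
t 738 ((46.92029571533203, 23.647029876708984), (19.792015075683594, 42.35302734375), 77.27564239501953) [[189.08415413 233.65841675]
 [230.39703369 224.32970047]
 [234.75643921 243.63564301]
 [193.44355774 252.96435928]]
[array([0.4694, 0.3805]), array([0.4996, 0.2594]), array([0.443 , 0.2446]), array([0.413 , 0.3654])]
s 395 ((18.84615135192871, 25.23076629638672), (17.19570541381836, 29.399110794067383), 33.6900634765625) [[328.5384593  172.69230652]
 [344.84614944 148.2307663 ]
 [359.15384293 157.76922607]
 [342.84615326 182.2307663 ]]
[array([0.4492, 0.218 ]), array([0.3981, 0.3957]), array([0.4876, 0.3775]), array([0.5321, 0.2053])]
[ 34  17 103] [39 18 98] [ 16  30 110] [75 71 66]
```

View pics/c1.png

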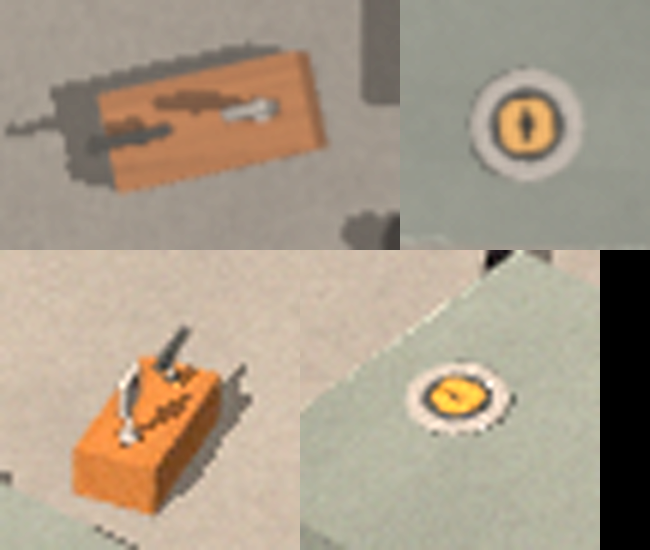

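The crops show the key at the right (world -y) end of the stand, with its head at top px (223,237) and its collar at scene px (341,166). The hex driver is at the other end. The lock is at top px (321.4,217.8), and its slot is nearly along world x.

```bash
python3 - <<'E'
from h import *
t=cam("top");s=cam("scene")
# lock: white ring + brass centroids
for n,c,(x,y,w,h),z in(("t",t,(300,198,43,40),.106),("s",s,(285,182,45,35),.106)):
    im=c["pixels"][y:y+h,x:x+w]; hs=cv2.cvtColor(im,cv2.COLOR_RGB2HSV)
    br=((hs[...,0]<28)&(hs[...,1]>90)&(hs[...,2]>90)).astype('uint8')
    cs=max(cv2.findContours(br,0,2)[0],key=cv2.contourArea); e=cv2.fitEllipse(cs)
    p=np.array(e[0])+[x,y];print(n,"brass",br.sum(),e[1],p,onz(c,p,z).round(4))
    ring=((hs[...,1]<30)&(hs[...,0]<25)&(hs[...,2]>hs[...,2].max()*.75)).astype('uint8')
    cs=max(cv2.findContours(ring,0,2)[0],key=cv2.contourArea);e=cv2.fitEllipse(cs);p2=np.array(e[0])+[x,y];print("ring",e,p2,onz(c,p2,.105).round(4))
    if n=="t": pt=p
    else: print("tri",two(t,pt,c,p).round(4))
    g=cv2.cvtColor(im,cv2.COLOR_RGB2GRAY).astype(float)
    cx,cy=np.array(p)-[x,y]
    Y,X=np.mgrid[:h,:w]; R=4.6
    if n=="t":
        k=np.hypot(X-cx,Y-cy)<4.3; W=np.clip(np.percentile(g[k],80)-g,0,None)*k
        P=np.array([onz(c,(i+x,j+y),.106)[:2] for i,j in zip(X[k],Y[k])]);Wk=W[k]
        m=(P*Wk[:,None]).sum(0)/Wk.sum();C=((P-m).T*Wk)@(P-m)/Wk.sum();ev,V=np.linalg.eigh(C)
        print("slot centre",m,"angle",np.degrees(np.arctan2(V[1,1],V[0,1])),np.sqrt(ev)*1e3)
        print(g[int(cy)-7:int(cy)+8,int(cx)-6:int(cx)+8].astype(int))
# lid edges in top
hs=cv2.cvtColor(t["pixels"],cv2.COLOR_RGB2HSV)[150:250,262:380]
m=((hs[...,0]>24)&(hs[...,0]<85)).astype('uint8'); m=cv2.morphologyEx(m,2,np.ones((3,3)));m=cv2.morphologyEx(m,3,np.ones((9,9)))
cs=max(cv2.findContours(m,0,2)[0],key=cv2.contourArea);r=cv2.minAreaRect(cs);b=cv2.boxPoints(r)+[262,150]
print(r,b);B=np.array([onz(t,q,.102)[:2] for q in b]);print(B.round(4),B.mean(0),np.linalg.norm(B-np.roll(B,1,0),axis=1))
st=np.array([.4557,.3148]);yd=np.array([-.241,.970]);k=st-.034*yd
P=[[*k,.044],[*k,.0955],[*(k+.0135*yd),.0955],[*(k-.0135*yd),.0955]]
print("key px",proj(t,P).round(1).tolist(),proj(s,P).round(1).tolist())
for c,(x,y,w,h),n in((t,(205,225,30,22),'t'),(s,(335,150,18,24),'s')):
    hs=cv2.cvtColor(c["pixels"],cv2.COLOR_RGB2HSV)[y:y+h,x:x+w];m=(hs[...,1]<75)&(hs[...,2]>95)
    print(n,hs[...,2].max());print('\n'.join(''.join('#' if q else '.' for q in r) for r in m))
E
```

```text
t brass 98 (10.979909896850586, 11.6611967086792) [320.82194328 217.59429741] [ 0.5236 -0.0074  0.106 ]
ring ((21.244606018066406, 19.556737899780273), (20.19590187072754, 20.538650512695312), 17.640880584716797) [321.24460602 217.5567379 ] [ 0.5237 -0.0086  0.105 ]
slot centre [ 0.52383186 -0.00751552] angle -176.58683103015704 [2.68416787 4.93773173]
[[118 122 123 125 123 106  94  92  98 107 118 123 124 124]
 [122 123 118 104  85  72  66  66  69  74  82 100 117 123]
 [124 118  93  71  66  62  62  67  77  76  70  73  96 117]
 [122  95  69  81 107 114 113 113 118 118 104  77  69  98]
 [109  79  83 110 124 125 106 104 124 128 122  99  70  81]
 [ 92  75 107 124 126 123  89  80 114 127 126 120  82  66]
 [ 79  74 113 126 126 116  76  55  89 118 126 124  86  59]
 [ 75  70 112 125 124 103  64  45  74 114 126 124  89  61]
 [ 74  63 110 126 125 108  69  44  75 114 126 124  91  64]
 [ 82  61 108 126 126 121  85  55 101 123 126 125  97  69]
 [ 86  63  97 121 126 125  95  66 108 125 127 124  95  69]
 [ 95  69  87 116 125 126 109  98 118 126 125 108  79  74]
 [117  90  74  95 117 124 121 119 122 114 102  81  69  97]
 [124 116  90  73  80  88  85  80  79  76  71  73  91 113]
 [123 123 116  98  74  67  66  62  60  63  73 101 115 121]]
s brass 45 (5.8950700759887695, 8.168840408325195) [305.76585197 195.8107357 ] [ 0.521  -0.0046  0.106 ]Traceback (most recent call last):
  File "<stdin>", line 10, in <module>
cv2.error: OpenCV(4.12.0) /io/opencv/modules/imgproc/src/shapedescr.cpp:361: error: (-201:Incorrect size of input array) There should be at least 5 points to fit the ellipse in function 'fitEllipseNoDirect'
```

```bash
python3 - <<'E'
from h import *
t=cam("top");s=cam("scene")
im=s["pixels"][182:217,285:330]; hs=cv2.cvtColor(im,cv2.COLOR_RGB2HSV)
ring=cv2.inRange(hs,(0,0,150),(25,75,255)); 
print("sring hsv",hs[14,12:32].tolist())
hs=cv2.cvtColor(t["pixels"],cv2.COLOR_RGB2HSV)[150:250,262:380]
m=((hs[...,0]>24)&(hs[...,0]<85)).astype('uint8'); m=cv2.morphologyEx(m,2,np.ones((3,3)));m=cv2.morphologyEx(m,3,np.ones((9,9)))
cs=max(cv2.findContours(m,0,2)[0],key=cv2.contourArea);r=cv2.minAreaRect(cs);b=cv2.boxPoints(r)+[262,150]
print(r,b);B=np.array([onz(t,q,.102)[:2] for q in b]);print(B.round(4),B.mean(0),np.linalg.norm(B-np.roll(B,1,0),axis=1))
print("tri lock",two(t,(320.9,217.6),s,(305.8,195.8)))
st=np.array([.4557,.3148]);yd=np.array([-.241,.970]);k=st-.034*yd
P=[[*k,.044],[*k,.0955],[*(k+.0135*yd),.0955],[*(k-.0135*yd),.0955]]
print("key px",proj(t,P).round(1).tolist(),proj(s,P).round(1).tolist())
for c,(x,y,w,h),n in((t,(205,225,30,22),'t'),(s,(335,150,18,24),'s')):
    hs=cv2.cvtColor(c["pixels"],cv2.COLOR_RGB2HSV)[y:y+h,x:x+w];m=(hs[...,1]<90)&(hs[...,2]>95)
    print(n);print('\n'.join(''.join('#' if q else '.' for q in r) for r in m))
E
```

```text
sring hsv [[20, 35, 132], [16, 43, 159], [13, 45, 159], [16, 45, 97], [18, 61, 71], [17, 186, 204], [18, 192, 202], [18, 188, 204], [18, 149, 99], [17, 170, 150], [17, 186, 182], [18, 190, 199], [17, 184, 208], [18, 173, 167], [18, 35, 73], [16, 43, 155], [16, 46, 160], [16, 45, 159], [33, 35, 73], [30, 25, 121]]
((59.31702423095703, 50.36300277709961), (96.9524154663086, 82.50883483886719), 2.2311747074127197) [[271.27146912 239.69889069]
 [274.48366547 157.25261021]
 [371.36257935 161.02711487]
 [368.150383   243.4733963 ]]
[[ 0.4584  0.1308]
 [ 0.6925  0.1281]
 [ 0.6873 -0.1473]
 [ 0.454  -0.1418]] [ 0.57304521 -0.00755911] [0.27259632 0.23412912 0.27544568 0.23331799]
tri lock [ 0.52361066 -0.00751104  0.1094412 ]
key px [[222.1, 236.3], [218.3, 236.5], [213.7, 237.6], [223.0, 235.5]] [[340.9, 165.8], [341.1, 155.7], [342.4, 153.9], [339.8, 157.5]]
t
#####................#...#####
.................#.........###
...........................###
........#..................###
....#......................###
............................##
............................##
................
[... 206 characters left out ...]
........................#
..............................
..............................
..............................
..............................
.............................#
..........................####
......................########
s
#############...##
############...###
############..####
########......####
########.........#
########.....#....
#######...........
#######...........
####.#............
###..#............
##...#............
##...#............
#....#............
......#...........
......#...........
.....##...........
.....###..........
..................
..................
..................
..................
..................
..................
..................
```

```bash
cat >> h.py <<'E'
from scipy.spatial.transform import Rotation as Ro
def row(pos,rpy,frm=None,s=None):
    "shift/turn in tool axes from the present measured pose (or frm=(pos,rpy))"
    if frm is None:
        s=observe(); frm=(s["eef_pos"],s["eef_rot"])
    A=Ro.from_euler('xyz',frm[1],degrees=True);B=Ro.from_euler('xyz',rpy,degrees=True)
    print("row",(A.inv()*B).as_rotvec(degrees=True).round(1),(A.inv().apply(np.array(pos)-frm[0])*1e3).round(1))
def st():
    s=observe();print({k:np.round(s[k],3).tolist() for k in("clock","joints","eef_pos","eef_rot","contact_force","moment","opening","gripper_force")});return s
E
python3 - <<'E'
from h import *
import rig
print([ (k,getattr(rig,k)) for k in dir(rig) if not k.startswith('_') and not callable(getattr(rig,k))])
row([.464,.282,.15],[180,0,104])
E
```

```text
[('grasp_offset', 0.0187)]
row [-0.   0.  59.9] [-367.7 -100.4   81.3]
```

Call:
carry_out([
  [[0, 0, 60, -368, -100, 75, 0.5], [0, 0, 60, -368, -100, 75, 0.5], [0, 0, 60, -368, -100, 75, 0.5], [0, 0, 60, -368, -100, 75, 0.5], [0, 0, 60, -368, -100, 75, 0.5], [0, 0, 60, -368, -100, 75, 0.5], [0, 0, 60, -368, -100, 75, 0.5], [0, 0, 60, -368, -100, 75, 0.5], [0, 0, 60, -368, -100, 75, 0.5], [0, 0, 60, -368, -100, 75, 0.5]],
], force=50)

```text
clock: 1.65
eef_pos: [0.4636, 0.2833, 0.1568]
eef_rot: [180.0, -0.0, 104.0]
contact_force: [1.2, 0.6, -0.2]
opening: 0.499
gripper_force: 0.0
```

```bash
python3 - <<'E'
from h import *
st();row([.464,.282,.066],[180,0,104])
t=cam("top");s=cam("scene")
cv2.imwrite("pics/c2.png",np.hstack([crop(t,180,200,70,60,5),crop(s,315,115,60,60,5)]))
E
```

```text
{'clock': 1.65, 'joints': [31.426, 18.626, -4.291, 67.049, 0.009, 107.395], 'eef_pos': [0.464, 0.283, 0.157], 'eef_rot': [179.971, -0.019, 104.031], 'contact_force': [1.157, 0.56, -0.216], 'moment': [0.029, -0.014, 0.045], 'opening': 0.499, 'gripper_force': 0.0}
row [ 0. -0.  0.] [-1.4  0.  90.8]
```

View pics/c2.png

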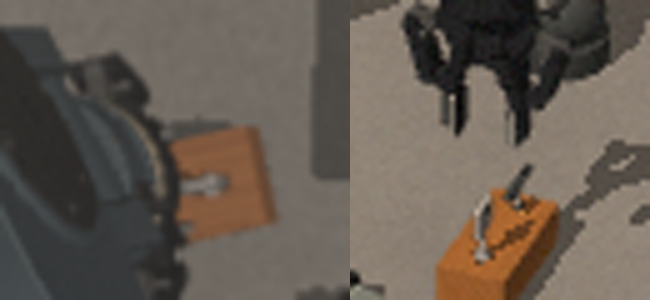

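The gripper is over the key at (482,215) in the right half, and the fingers straddle it. Next I descend and close.

Call:
carry_out([
  [[0, 0, 0, -1.4, 0, 45, 0.5], [0, 0, 0, -1.4, 0, 70, 0.5], [0, 0, 0, -1.4, 0, 91, 0.5], [0, 0, 0, -1.4, 0, 91, 0.5], [0, 0, 0, -1.4, 0, 91, 0.3], [0, 0, 0, -1.4, 0, 91, 0.2], [0, 0, 0, -1.4, 0, 91, 0.0], [0, 0, 0, -1.4, 0, 91, 0.0], [0, 0, 0, -1.4, 0, 91, 0.0], [0, 0, 0, -1.4, 0, 91, 0.0]],
], force=50)

```text
clock: 3.0
eef_pos: [0.4646, 0.2811, 0.066]
eef_rot: [180.0, -0.0, 103.9]
contact_force: [-3.7, -0.7, 7.3]
opening: 0.083
gripper_force: 51.7
```

```bash
python3 - <<'E'
from h import *
st()
t=cam("top");s=cam("scene")
cv2.imwrite("pics/c3.png",np.hstack([crop(t,180,200,70,60,5),crop(s,315,115,60,60,5)]))
E
```

```text
{'clock': 3.0, 'joints': [31.163, 22.178, -13.006, 54.802, 0.028, 107.243], 'eef_pos': [0.465, 0.281, 0.066], 'eef_rot': [179.995, -0.031, 103.92], 'contact_force': [-3.707, -0.685, 7.312], 'moment': [-0.192, 1.029, -0.018], 'opening': 0.083, 'gripper_force': 51.675}
```

Call:
carry_out([
  [[0, 0, 0, 0, 0, -15, 0.0], [0, 0, 0, 0, 0, -40, 0.0], [0, 0, 0, 0, 0, -80, 0.0], [0, 0, 0, 0, 0, -120, 0.0], [0, 0, 0, 0, 0, -120, 0.0]],
], force=60)

```text
clock: 3.72
eef_pos: [0.4663, 0.2819, 0.1893]
eef_rot: [179.7, -0.1, 103.9]
contact_force: [-0.9, 0.4, -0.8]
opening: 0.079
gripper_force: 58.5
```

```bash
python3 - <<'E'
from h import *
st();row([.5238,-.0073,.185],[180,0,183.4])
E
```

```text
{'clock': 3.725, 'joints': [31.153, 17.773, -0.704, 71.174, -0.003, 107.245], 'eef_pos': [0.466, 0.282, 0.189], 'eef_rot': [179.666, -0.1, 103.908], 'contact_force': [-0.913, 0.428, -0.789], 'moment': [0.003, -0.042, -0.006], 'opening': 0.079, 'gripper_force': 58.522}
row [  0.3   0.1 -79.5] [-294.5  -13.8    3.7]
```

Call:
carry_out([
  [[0, 0, -79.5, -294.5, -13.8, 3, 0.0], [0, 0, -79.5, -294.5, -13.8, 3, 0.0], [0, 0, -79.5, -294.5, -13.8, 3, 0.0], [0, 0, -79.5, -294.5, -13.8, 3, 0.0], [0, 0, -79.5, -294.5, -13.8, 3, 0.0], [0, 0, -79.5, -294.5, -13.8, 3, 0.0], [0, 0, -79.5, -294.5, -13.8, 3, 0.0], [0, 0, -79.5, -294.5, -13.8, 3, 0.0], [0, 0, -79.5, -294.5, -13.8, 3, 0.0], [0, 0, -79.5, -294.5, -13.8, 3, 0.0], [0, 0, -79.5, -294.5, -13.8, 3, 0.0]],
])

```text
clock: 5.1
eef_pos: [0.5221, -0.0081, 0.1823]
eef_rot: [-180.0, -0.0, -176.7]
contact_force: [0.6, -0.1, -0.6]
opening: 0.085
gripper_force: 58.5
```

```bash
python3 - <<'E'
from h import *
S=st();row([.5238,-.0073,.185],[180,0,183.4])
t=cam("top");s=cam("scene")
cv2.imwrite("pics/c4.png",np.hstack([crop(t,285,180,75,65,5),crop(s,275,155,65,65,5)]))
A=Ro.from_euler('xyz',S["eef_rot"],degrees=True)
for z in(.0,.022,.026,.0495): print(z,proj(s,S["eef_pos"]+A.apply([0,0,z])).round(1),proj(t,S["eef_pos"]+A.apply([0,0,z])).round(1))
print(proj(s,[.5238,-.0073,.106]))
E
```

```text
{'clock': 5.1, 'joints': [-0.89, 15.584, -4.695, 69.722, -0.001, -4.179], 'eef_pos': [0.522, -0.008, 0.182], 'eef_rot': [-179.999, -0.001, -176.711], 'contact_force': [0.629, -0.08, -0.587], 'moment': [0.045, 0.031, -0.022], 'opening': 0.085, 'gripper_force': 58.502}
row [-0.  -0.  -0.1] [-1.7  0.7 -2.7]
0.0 [[304.6 180.2]] [[321.2 217.4]]
0.022 [[304.8 184.9]] [[321.1 217.6]]
0.026 [[304.8 185.8]] [[321.1 217.6]]
0.0495 [[305.1 190.8]] [[321.1 217.9]]
[[305.86262171 196.50870423]]
```

View pics/c4.png

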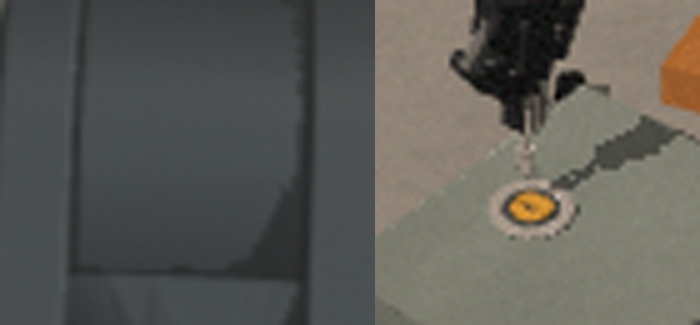

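The scene half shows the key just above the lock, with its tip near (306,189) and the lock at (306,196). The lines agree, so I'll feel downward.

Call:
carry_out([
  [[0, 0, 0, -1.7, 0.7, 15, 0.0], [0, 0, 0, -1.7, 0.7, 22, 0.0], [0, 0, 0, -1.7, 0.7, 25, 0.0], [0, 0, 0, -1.7, 0.7, 27, 0.0], [0, 0, 0, -1.7, 0.7, 28.5, 0.0], [0, 0, 0, -1.7, 0.7, 30, 0.0], [0, 0, 0, -1.7, 0.7, 31, 0.0], [0, 0, 0, -1.7, 0.7, 31, 0.0]],
])

```text
clock: 6.2
eef_pos: [0.5238, -0.0074, 0.1513]
eef_rot: [-180.0, -0.0, -176.6]
contact_force: [-0.3, -0.9, -0.5]
opening: 0.087
gripper_force: 58.5
```

```bash
python3 - <<'E'
from h import *
st();row([.5238,-.0073,.132],[180,0,183.4])
E
```

```text
{'clock': 6.2, 'joints': [-0.81, 16.587, -7.918, 65.496, -0.001, -4.218], 'eef_pos': [0.524, -0.007, 0.151], 'eef_rot': [-179.999, -0.001, -176.592], 'contact_force': [-0.29, -0.94, -0.531], 'moment': [0.04, 0.02, -0.009], 'opening': 0.087, 'gripper_force': 58.505}
row [-0. -0.  0.] [ 0.   0.1 19.3]
```

Call:
carry_out([
  [[0, 0, 0, 0, 0, 1, 0.0], [0, 0, 0, 0, 0, 2, 0.0], [0, 0, 0, 0, 0, 3, 0.0], [0, 0, 0, 0, 0, 4, 0.0], [0, 0, 0, 0, 0, 5, 0.0], [0, 0, 0, 0, 0, 5, 0.0]],
])

```text
clock: 6.95
eef_pos: [0.5238, -0.0074, 0.1462]
eef_rot: [-180.0, -0.0, -176.6]
contact_force: [-0.3, -0.4, -0.5]
opening: 0.082
gripper_force: 58.5
```

```bash
python3 - <<'E'
from h import *
st()
E
```

```text
{'clock': 6.95, 'joints': [-0.81, 16.748, -8.457, 64.805, -0.001, -4.219], 'eef_pos': [0.524, -0.007, 0.146], 'eef_rot': [-180.0, -0.01, -176.591], 'contact_force': [-0.326, -0.431, -0.456], 'moment': [-0.026, 0.017, 0.003], 'opening': 0.082, 'gripper_force': 58.505}
```

Call:
carry_out([
  [[0, 0, 0, 0, 0, 2, 0.0], [0, 0, 0, 0, 0, 4, 0.0], [0, 0, 0, 0, 0, 6, 0.0], [0, 0, 0, 0, 0, 8, 0.0], [0, 0, 0, 0, 0, 9.5, 0.0], [0, 0, 0, 0, 0, 11, 0.0], [0, 0, 0, 0, 0, 12, 0.0], [0, 0, 0, 0, 0, 12, 0.0]],
])

```text
clock: 7.95
eef_pos: [0.5238, -0.0074, 0.1343]
eef_rot: [180.0, -0.0, -176.6]
contact_force: [0.6, -0.1, -0.8]
opening: 0.083
gripper_force: 58.5
```

```bash
python3 - <<'E'
from h import *
st()
E
```

```text
{'clock': 7.95, 'joints': [-0.81, 17.144, -9.703, 63.157, 0.001, -4.22], 'eef_pos': [0.524, -0.007, 0.134], 'eef_rot': [179.999, -0.003, -176.589], 'contact_force': [0.566, -0.119, -0.777], 'moment': [-0.005, -0.068, -0.029], 'opening': 0.083, 'gripper_force': 58.504}
```

Nearly home. I'll press until the collar seats.

Call:
carry_out([
  [[0, 0, 0, 0, 0, 0.8, 0.0], [0, 0, 0, 0, 0, 1.6, 0.0], [0, 0, 0, 0, 0, 2.4, 0.0], [0, 0, 0, 0, 0, 2.8, 0.0], [0, 0, 0, 0, 0, 2.8, 0.0]],
])

```text
clock: 8.57
eef_pos: [0.5239, -0.0074, 0.1319]
eef_rot: [-180.0, 0.0, -176.6]
contact_force: [-1.1, 0.2, 6.6]
opening: 0.083
gripper_force: 59.9
```

```bash
python3 - <<'E'
from h import *
st()
E
```

```text
{'clock': 8.575, 'joints': [-0.808, 17.215, -9.966, 62.797, -0.003, -4.218], 'eef_pos': [0.524, -0.007, 0.132], 'eef_rot': [-179.996, 0.022, -176.59], 'contact_force': [-1.058, 0.19, 6.627], 'moment': [0.041, 0.556, 0.008], 'opening': 0.083, 'gripper_force': 59.852}
```

It seats at z = 0.132 with 6.6 N, so the key is fully home. Now I turn it clockwise.

Call:
carry_out([
  [[0, 0, 5, 0, 0, -0.3, 0.0], [0, 0, 10, 0, 0, -0.3, 0.0], [0, 0, 15, 0, 0, -0.3, 0.0], [0, 0, 20, 0, 0, -0.3, 0.0], [0, 0, 25, 0, 0, -0.3, 0.0], [0, 0, 30, 0, 0, -0.3, 0.0], [0, 0, 30, 0, 0, -0.3, 0.0]],
])

```text
clock: 9.45
eef_pos: [0.524, -0.0076, 0.132]
eef_rot: [-180.0, 0.0, 153.4]
contact_force: [1.1, -2.7, 3.5]
opening: 0.085
gripper_force: 59.1
```

```bash
python3 - <<'E'
from h import *
st()
E
```

```text
{'clock': 9.45, 'joints': [-0.817, 17.22, -9.943, 62.815, -0.027, 25.748], 'eef_pos': [0.524, -0.008, 0.132], 'eef_rot': [-179.985, 0.032, 153.436], 'contact_force': [1.097, -2.651, 3.532], 'moment': [-0.592, 0.103, 0.093], 'opening': 0.085, 'gripper_force': 59.097}
```

Call:
carry_out([
  [[0, 0, 5, 0, 0, 0, 0.0], [0, 0, 10, 0, 0, 0, 0.0], [0, 0, 15, 0, 0, 0, 0.0], [0, 0, 20, 0, 0, 0, 0.0], [0, 0, 25, 0, 0, 0, 0.0], [0, 0, 30, 0, 0, 0, 0.0], [0, 0, 35, 0, 0, 0, 0.0], [0, 0, 40, 0, 0, 0, 0.0], [0, 0, 40, 0, 0, 0, 0.0]],
])

```text
clock: 10.58
eef_pos: [0.5238, -0.008, 0.132]
eef_rot: [-180.0, 0.1, 113.5]
contact_force: [-1.6, -5.5, 5.9]
opening: 0.086
gripper_force: 59.3
```

```bash
python3 - <<'E'
from h import *
st()
E
```

```text
{'clock': 10.575, 'joints': [-0.828, 17.217, -9.95, 62.831, -0.068, 65.712], 'eef_pos': [0.524, -0.008, 0.132], 'eef_rot': [-179.974, 0.063, 113.46], 'contact_force': [-1.64, -5.476, 5.869], 'moment': [-1.232, 0.467, 0.132], 'opening': 0.086, 'gripper_force': 59.307}
```

Call:
carry_out([
  [[0, 0, 4, 0, 0, 0, 0.0], [0, 0, 8, 0, 0, 0, 0.0], [0, 0, 10, 0, 0, 0, 0.0], [0, 0, 10, 0, 0, 0, 0.0]],
])

```text
clock: 11.08
eef_pos: [0.5237, -0.008, 0.132]
eef_rot: [-180.0, 0.1, 103.5]
contact_force: [-2.1, -5.4, 5.8]
opening: 0.084
gripper_force: 59.4
```

```bash
python3 - <<'E'
from h import *
st()
E
```

```text
{'clock': 11.075, 'joints': [-0.833, 17.213, -9.954, 62.836, -0.077, 75.667], 'eef_pos': [0.524, -0.008, 0.132], 'eef_rot': [-179.978, 0.074, 103.501], 'contact_force': [-2.085, -5.384, 5.801], 'moment': [-1.39, 0.588, 0.143], 'opening': 0.084, 'gripper_force': 59.419}
```

Call:
carry_out([
  [[0, 0, 0, 0, 0, 0, 0.6], [0, 0, 0, 0, 0, 0, 0.6], [0, 0, 0, 0, 0, -25, 0.6], [0, 0, 0, 0, 0, -80, 0.6], [0, 0, 0, 0, 0, -140, 0.6], [0, 0, 0, 0, 0, -140, 0.6], [0, 0, 0, 0, 0, -140, 0.0], [0, 0, 0, 0, 0, -140, 0.0], [0, 0, 0, 0, 0, -140, 0.0], [0, 0, 0, 0, 0, -140, 0.0]],
])

```text
clock: 12.32
eef_pos: [0.5236, -0.0074, 0.2713]
eef_rot: [-180.0, -0.0, 103.4]
contact_force: [0.8, -0.3, 0.4]
opening: -0.001
gripper_force: 0.0
```

```bash
python3 - <<'E'
from h import *
st()
s=cam("scene")
cv2.imwrite("pics/s5.png",crop(s,200,80,200,180,3))
E
```

```text
{'clock': 12.325, 'joints': [-0.808, 14.993, 7.385, 82.44, 0.002, 75.775], 'eef_pos': [0.524, -0.007, 0.271], 'eef_rot': [-179.953, -0.014, 103.417], 'contact_force': [0.809, -0.328, 0.386], 'moment': [0.041, 0.029, 0.042], 'opening': -0.001, 'gripper_force': 0.0}
```

View pics/s5.png

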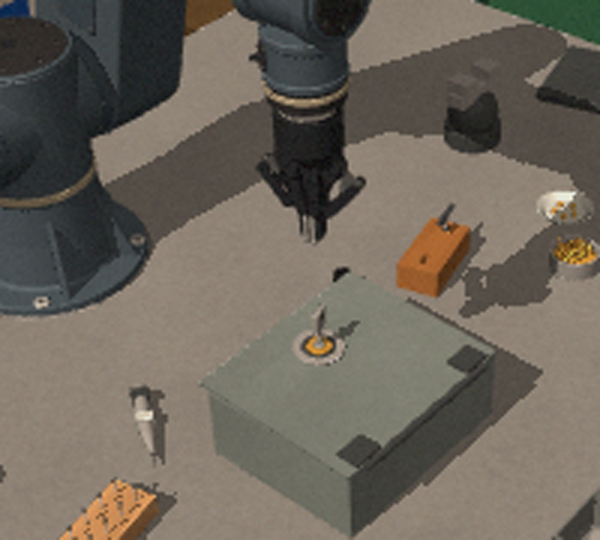

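The key stays in the lock, at (320,330) in the crop, and the lid may be rising slowly. I'll back off to a forward-pointing pose in front of it and then measure the lid angle.

```bash
python3 - <<'E'
from h import *
row([.40,-.006,.28],[0,135,0]);row([.40,-.006,.28],[180,0,180])
E
```

```text
row [-30.  -38.  -72.4] [  30.  -120.    -8.5]
row [ -0.   -0.  -76.6] [  30.  -120.    -8.5]
```

Call:
carry_out([
  [[0, 0, -20, 30, -120, -9, 0.0], [0, 0, -77, 30, -120, -9, 0.0], [0, 0, -77, 30, -120, -9, 0.0], [0, 0, -77, 30, -120, -9, 0.0], [0, 0, -77, 30, -120, -9, 0.0], [0, 0, -77, 30, -120, -9, 0.0], [0, 0, -77, 30, -120, -9, 0.0], [0, 0, -77, 30, -120, -9, 0.0], [-30, -38, -72.4, 30, -120, -9, 0.0], [-30, -38, -72.4, 30, -120, -9, 0.0], [-30, -38, -72.4, 30, -120, -9, 0.0], [-30, -38, -72.4, 30, -120, -9, 0.0], [-30, -38, -72.4, 30, -120, -9, 0.0], [-30, -38, -72.4, 30, -120, -9, 0.0]],
])

```text
clock: 14.12
eef_pos: [0.3992, -0.0061, 0.2804]
eef_rot: [179.9, 45.1, 179.8]
contact_force: [0.2, -0.1, -0.4]
opening: 0.0
gripper_force: 0.0
```

```bash
python3 - <<'E'
from h import *
st()
s=cam("scene")
for a in(0,.1,.2,.3,.4,.5):
    hx,hz=.684,.098
    print(a,proj(s,[[hx-.228*np.cos(a)+.004*np.sin(a)+dx,dy,hz+.228*np.sin(a)+.004*np.cos(a)] for dx,dy in((0,.1287),(0,-.1413))]).round(0).tolist())
cv2.imwrite("pics/s6.png",crop(s,200,80,200,180,3))
E
```

```text
{'clock': 14.125, 'joints': [-1.985, -41.439, -51.868, 34.513, 1.41, -1.269], 'eef_pos': [0.399, -0.006, 0.28], 'eef_rot': [179.861, 45.076, 179.812], 'contact_force': [0.167, -0.14, -0.355], 'moment': [-0.018, 0.635, 0.009], 'opening': 0.0, 'gripper_force': 0.0}
0 [[315.0, 172.0], [267.0, 209.0]]
0.1 [[316.0, 168.0], [267.0, 205.0]]
0.2 [[316.0, 163.0], [267.0, 200.0]]
0.3 [[317.0, 159.0], [267.0, 196.0]]
0.4 [[319.0, 155.0], [269.0, 192.0]]
0.5 [[321.0, 152.0], [270.0, 189.0]]
```

View pics/s6.png

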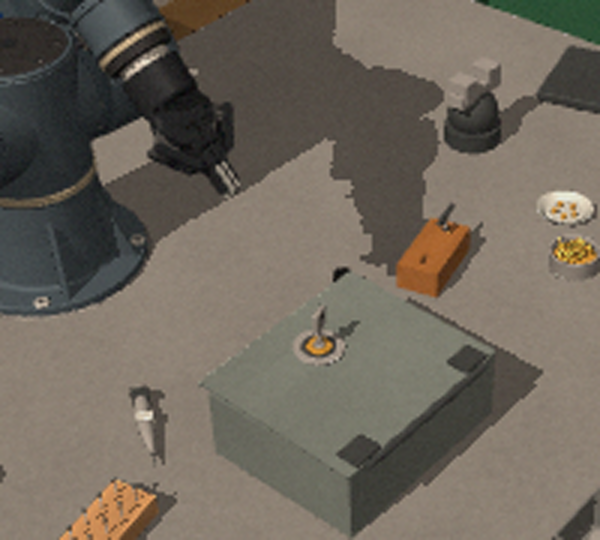

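The front-left lid corner is at (202,383) in the crop, or (267,208) full frame, which is the a≈0 prediction. The lid is still shut and the bolt has not quite cleared because of play. I'll go back, regrip and turn further.

```bash
python3 - <<'E'
from h import *
row([.5237,-.0076,.24],[180,0,103.5])
E
```

```text
row [30.  38.  72.2] [-58.4  -1.5 116.7]
```

Call:
carry_out([
  [[30, 38, 72.2, -58.4, -1.5, 116.7, 0.5], [30, 38, 72.2, -58.4, -1.5, 116.7, 0.5], [30, 38, 72.2, -58.4, -1.5, 116.7, 0.5], [30, 38, 72.2, -58.4, -1.5, 116.7, 0.5], [30, 38, 72.2, -58.4, -1.5, 116.7, 0.5], [30, 38, 72.2, -58.4, -1.5, 116.7, 0.5], [30, 38, 72.2, -58.4, -1.5, 116.7, 0.5], [30, 38, 72.2, -58.4, -1.5, 116.7, 0.5], [30, 38, 72.2, -58.4, -1.5, 116.7, 0.5], [30, 38, 72.2, -58.4, -1.5, 116.7, 0.5], [30, 38, 72.2, -58.4, -1.5, 116.7, 0.5], [30, 38, 72.2, -58.4, -1.5, 116.7, 0.5], [30, 38, 72.2, -58.4, -1.5, 116.7, 0.5]],
])

```text
clock: 15.8
eef_pos: [0.5238, -0.0073, 0.2401]
eef_rot: [180.0, 0.1, 103.6]
contact_force: [-0.3, -0.6, -0.1]
opening: 0.501
gripper_force: 0.0
```

```bash
python3 - <<'E'
from h import *
st();row([.5237,-.0076,.132],[180,0,103.5])
E
```

```text
{'clock': 15.8, 'joints': [-0.738, 14.948, 2.829, 77.843, -0.092, 75.614], 'eef_pos': [0.524, -0.007, 0.24], 'eef_rot': [179.986, 0.098, 103.649], 'contact_force': [-0.26, -0.644, -0.103], 'moment': [-0.008, -0.027, 0.035], 'opening': 0.501, 'gripper_force': 0.0}
row [0.  0.1 0.1] [-1.000e-01 -2.000e-01  1.081e+02]
```

Call:
carry_out([
  [[0, 0.1, 0, 0, 0, 50, 0.5], [0, 0.1, 0, 0, 0, 90, 0.5], [0, 0.1, 0, 0, 0, 107.5, 0.4], [0, 0.1, 0, 0, 0, 107.5, 0.3], [0, 0.1, 0, 0, 0, 107.5, 0.1], [0, 0.1, 0, 0, 0, 107.5, 0.0], [0, 0.1, 0, 0, 0, 107.5, 0.0], [0, 0.1, 0, 0, 0, 107.5, 0.0], [0, 0.1, 0, 0, 0, 107.5, 0.0]],
], force=60)

```text
clock: 16.92
eef_pos: [0.5237, -0.0077, 0.1331]
eef_rot: [-180.0, -0.0, 103.6]
contact_force: [-5.8, -0.3, 2.1]
opening: 0.087
gripper_force: 59.3
```

```bash
python3 - <<'E'
from h import *
st()
E
```

```text
{'clock': 16.925, 'joints': [-0.845, 17.201, -9.799, 63.039, 0.011, 75.555], 'eef_pos': [0.524, -0.008, 0.133], 'eef_rot': [-179.965, -0.021, 103.601], 'contact_force': [-5.844, -0.317, 2.13], 'moment': [-0.117, 1.437, 0.131], 'opening': 0.087, 'gripper_force': 59.292}
```

Call:
carry_out([
  [[0, 0, 2, 0, 0, 0, 0.0], [0, 0, 4, 0, 0, 0, 0.0], [0, 0, 6, 0, 0, 0, 0.0], [0, 0, 8, 0, 0, 0, 0.0], [0, 0, 8, 0, 0, 0, 0.0]],
])

```text
clock: 17.55
eef_pos: [0.5236, -0.0077, 0.1331]
eef_rot: [-180.0, -0.0, 95.6]
contact_force: [-5.4, -0.7, 3.1]
opening: 0.083
gripper_force: 59.2
```

```bash
python3 - <<'E'
from h import *
st()
E
```

```text
{'clock': 17.55, 'joints': [-0.848, 17.202, -9.804, 63.041, 0.008, 83.585], 'eef_pos': [0.524, -0.008, 0.133], 'eef_rot': [-179.954, -0.013, 95.567], 'contact_force': [-5.407, -0.652, 3.121], 'moment': [-0.163, 1.506, 0.102], 'opening': 0.083, 'gripper_force': 59.224}
```

Call:
carry_out([
  [[0, 0, 2, 0, 0, 0, 0.0], [0, 0, 4, 0, 0, 0, 0.0], [0, 0, 5, 0, 0, 0, 0.0], [0, 0, 5, 0, 0, 0, 0.0]],
])

```text
clock: 18.05
eef_pos: [0.5236, -0.0077, 0.1331]
eef_rot: [-180.0, -0.0, 90.6]
contact_force: [-5.8, -0.9, 2.9]
opening: 0.084
gripper_force: 59.2
```

```bash
python3 - <<'E'
from h import *
st()
s=cam("scene")
im=crop(s,255,165,70,70,8)
cv2.imwrite("pics/s7.png",im)
E
```

```text
{'clock': 18.05, 'joints': [-0.847, 17.201, -9.804, 63.04, 0.01, 88.57], 'eef_pos': [0.524, -0.008, 0.133], 'eef_rot': [-179.956, -0.011, 90.582], 'contact_force': [-5.803, -0.859, 2.921], 'moment': [-0.179, 1.52, 0.082], 'opening': 0.084, 'gripper_force': 59.223}
```

View pics/s7.png

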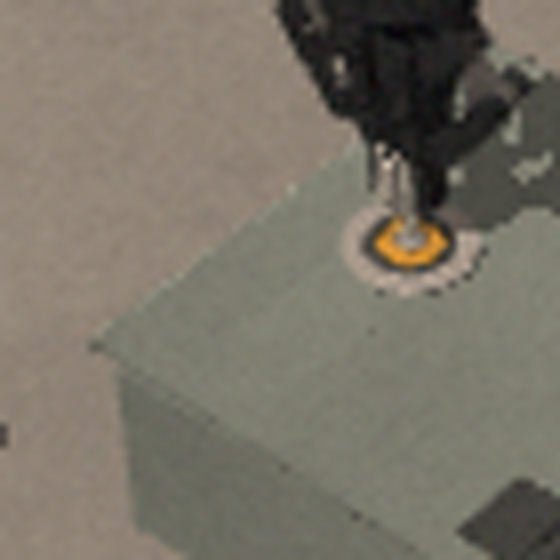

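The lid is still shut, with its corner at about (266.5,208), but the gripper is holding it. The key has now turned 93° and torque is only at friction level, so I'll release and watch.

Call:
carry_out([
  [[0, 0, 0, 0, 0, 0, 0.5], [0, 0, 0, 0, 0, 0, 0.6], [0, 0, 0, 0, 0, -25, 0.6], [0, 0, 0, 0, 0, -80, 0.6], [0, 0, 0, 0, 0, -140, 0.6], [0, 0, 0, 0, 0, -140, 0.3], [0, 0, 0, 0, 0, -140, 0.0], [0, 0, 0, 0, 0, -140, 0.0], [0, 0, 0, 0, 0, -140, 0.0], [0, 0, 0, 0, 0, -140, 0.0], [0, 0, 0, 0, 0, -140, 0.0], [0, 0, 0, 0, 0, -140, 0.0]],
])

```text
clock: 19.6
eef_pos: [0.524, -0.0077, 0.2721]
eef_rot: [-180.0, -0.0, 90.6]
contact_force: [-0.1, 0.4, 0.2]
opening: -0.002
gripper_force: 0.0
```

```bash
python3 - <<'E'
from h import *
st()
s=cam("scene");t=cam("top")
cv2.imwrite("pics/s8.png",np.hstack([crop(s,255,135,75,100,5),crop(t,285,180,75,100,5)]))
E
```

```text
{'clock': 19.6, 'joints': [-0.855, 15.047, 7.567, 82.567, 0.021, 88.557], 'eef_pos': [0.524, -0.008, 0.272], 'eef_rot': [-179.954, -0.023, 90.588], 'contact_force': [-0.081, 0.401, 0.216], 'moment': [0.004, -0.033, -0.041], 'opening': -0.002, 'gripper_force': 0.0}
```

View pics/s8.png

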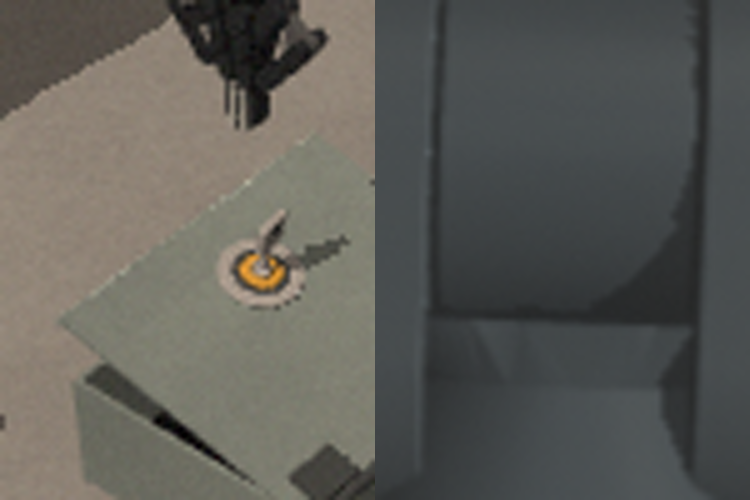

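The lid has sprung: its corner is at (60,320) in the crop, or (267,199) full frame, so a≈0.22 rad and rising, and the key is in place. Next I fit a quick planar arm model to check reach for the push path.

```bash
cat > fit.py <<'E'
from h import *
from scipy.optimize import least_squares
D=np.array([[12.224,-2.0075,75.831,.1385,.4801,.2308],[18.626,-4.291,67.049,.4636,.2833,.1568],[22.178,-13.006,54.802,.4646,.2811,.066],
[17.773,-.704,71.174,.4663,.2819,.1893],[15.584,-4.695,69.722,.5221,-.0081,.1823],[17.144,-9.703,63.157,.5238,-.0074,.1343],
[14.993,7.385,82.44,.5236,-.0074,.2713],[-41.439,-51.868,34.513,.3992,-.0061,.2804],[14.948,2.829,77.843,.5238,-.0073,.2401]])
Q=np.radians(D[:,:3]);rz=np.c_[np.hypot(D[:,3],D[:,4]),D[:,5]]
def fk(p,q):
    q=np.atleast_2d(q);r0,z0,L1,a1,L2,a2,Lt=p;A=q[:,0]+a1;B=q[:,0]-q[:,1]+a2;C=q[:,0]-q[:,1]+q[:,2]
    return np.c_[r0+L1*np.sin(A)+L2*np.cos(B)+Lt*np.cos(C),z0+L1*np.cos(A)-L2*np.sin(B)-Lt*np.sin(C)]
f=least_squares(lambda p:np.r_[((fk(p,Q)-rz)*1e3).ravel(),p[0]*20],[0,.25,.35,0,.35,0,.25])
P=f.x
def ik(r,z,pd,g=(-.3,-.5,.6)):
    s=least_squares(lambda q:np.r_[(fk(P,q)[0]-[r,z])*10,q[0]-q[1]+q[2]-np.radians(pd)],g)
    return np.degrees(s.x).round(1),s.cost
E
python3 - <<'E'
from fit import *
print(P.round(3),np.abs(f.fun).max())
for x,z,pd in((.40,.28,45),(.42,.20,45),(.42,.17,45),(.44,.13,45),(.44,.13,35),(.44,.13,60),(.48,.15,45),(.48,.15,60),(.52,.25,45),(.6,.28,45),(.67,.29,45),(.67,.29,30)): print(x,z,pd,*ik(x,z,pd))
s=cam("scene");print(proj(s,[[.684-.228*np.cos(a)+.004*np.sin(a),.1287,.098+.228*np.sin(a)] for a in(.2,.3,.4,.5)]).round(1).tolist())
row([.40,-.006,.28],[0,135,0]);row([.40,-.006,.28],[180,0,180])
E
```

```text
[ 0.     0.244  0.486  0.     0.398 -0.167  0.455] 0.05053063628765453
0.4 0.28 45 [-41.3 -51.8  34.4] 6.39650192616991e-19
0.42 0.2 45 [-35.6 -62.2  18.4] 5.314433299907001e-24
0.42 0.17 45 [-33.5 -66.3  12.3] 1.9875597026076274e-31
0.44 0.13 45 [-25.1 -70.3  -0.1] 8.282537500294493e-18
0.44 0.13 35 [-24.5 -81.8 -22.3] 5.0344062377697474e-20
0.44 0.13 60 [-16.9 -54.   22.9] 2.7229353667913297e-19
0.48 0.15 45 [-20.4 -64.7   0.7] 3.4666738998970245e-31
0.48 0.15 60 [-12.7 -48.   24.6] 3.293148886294192e-20
0.52 0.25 45 [-21.9 -49.4  17.5] 9.1729793764989e-27
0.6 0.28 45 [-12.3 -38.8  18.4] 8.492580682769955e-28
0.67 0.29 45 [ -3.9 -30.5  18.4] 1.9259299443872359e-29
0.67 0.29 30 [ -7.6 -48.6 -11. ] 1.2387581402298701e-30
[[316.3, 164.0], [317.4, 160.0], [319.0, 156.2], [321.0, 152.7]]
row [-35.  -35.4 -84.4] [   3.  -124.1   -7.7]
row [ -0.   -0.  -89.4] [   3.  -124.1   -7.7]
```

```bash
python3 - <<'E'
from fit import *
row([.41,-.006,.27],[180,0,180]);row([.41,-.006,.27],[0,140,0])
for x,z,pd in((.41,.27,50),(.41,.15,50),(.43,.13,50),(.46,.14,50)): print(x,z,pd,*ik(x,z,pd))
E
```

```text
row [ -0.   -0.  -89.4] [   2.8 -114.1    2.3]
row [-31.1 -31.5 -85.4] [   2.8 -114.1    2.3]
0.41 0.27 50 [-35.3 -48.   37.3] 2.830296557301786e-23
0.41 0.15 50 [-30.4 -64.3  16.1] 1.0138056676685085e-21
0.43 0.13 50 [-24.8 -65.5   9.3] 2.027619045450882e-30
0.46 0.14 50 [-20.7 -62.    8.7] 1.5469069313318278e-30
```

Call:
carry_out([
  [[0, 0, -89.4, 3, -114, 0, 0.0], [0, 0, -89.4, 3, -114, 0, 0.0], [0, 0, -89.4, 3, -114, 0, 0.0], [0, 0, -89.4, 3, -114, 0, 0.0], [0, 0, -89.4, 3, -114, 0, 0.0], [0, 0, -89.4, 3, -114, 0, 0.0], [0, 0, -89.4, 3, -114, 0, 0.0], [0, 0, -89.4, 3, -114, 0, 0.0], [0, 0, -89.4, 3, -114, 0, 0.0]],
])

```text
clock: 20.88
eef_pos: [0.41, -0.0059, 0.2723]
eef_rot: [180.0, -0.0, -179.8]
contact_force: [0.5, -0.0, 0.2]
opening: -0.0
gripper_force: 0.0
```

Call:
carry_out([
  [[0, -10, 0, 0, 0, 0, 0.0], [0, -20, 0, 0, 0, 0, 0.0], [0, -30, 0, 0, 0, 0, 0.0], [0, -35, 0, 0, 0, 0, 0.0], [0, -35, 0, 0, 0, 20, 0.0], [0, -35, 0, 0, 0, 70, 0.0], [0, -35, 0, 0, 0, 125, 0.0], [0, -35, 0, 0, 0, 125, 0.0], [0, -35, 0, 0, 0, 125, 0.0]],
])

```text
clock: 22.0
eef_pos: [0.4112, -0.0058, 0.1497]
eef_rot: [180.0, 35.1, 180.0]
contact_force: [0.9, -0.4, 1.2]
opening: -0.004
gripper_force: 0.0
```

```bash
python3 - <<'E'
from fit import *
S=st(); s=cam("scene")
# lid front-left corner: green-grey hue mask leftmost column
hs=cv2.cvtColor(s["pixels"],cv2.COLOR_RGB2HSV)
for y0 in range(184,214,2): print(y0,''.join('#' if 24<hs[y0,x,0]<85 else '.' for x in range(258,300)))
for a in(.2,.25,.3,.35,.4,.45,.5):
    print(a,proj(s,[.684-.228*np.cos(a)-.004*np.sin(a),-.1413,.098+.228*np.sin(a)]).round(1))
E
```

```text
{'clock': 22.0, 'joints': [-1.47, -26.558, -59.165, 22.316, 0.856, -1.182], 'eef_pos': [0.411, -0.006, 0.15], 'eef_rot': [179.974, 35.086, 179.975], 'contact_force': [0.874, -0.38, 1.171], 'moment': [-0.034, 0.492, -0.01], 'opening': -0.004, 'gripper_force': 0.0}
184 ...........................##########.###.
186 ........................#################.
188 .....................##########.####.###..
190 ...................##################.###.
192 ................##########################
194 .............######.######################
196 ..........################################
198 .........########.###################.####
200 ............########################.#####
202 ..............############.###############
204 .................#########################
206 ...................######################.
208 ...............###########################
210 .............##.###.##############.#######
212 ............#.#####.######################
0.2 [[266.5 200.8]]
0.25 [[266.7 198.7]]
0.3 [[267.  196.7]]
0.35 [[267.4 194.7]]
0.4 [[268.  192.8]]
0.45 [[268.7 191.1]]
0.5 [[269.5 189.4]]
```

The lid corner is at about (267,197.5), so a≈0.27 rad. I compute the push path.

```bash
cat > path.py <<'E'
from fit import *
def tcp(a):
    H=np.array([.684,.098]);ad=np.degrees(a);p=np.interp(ad,[45,70],[55,40]);pr=np.radians(p)
    n=np.array([np.sin(pr),np.cos(pr)]);t=np.array([np.cos(pr),-np.sin(pr)])
    u=np.array([-np.cos(a),np.sin(a)]);v=np.array([-np.sin(a),-np.cos(a)])
    T1=H+.228*u+.005*v-.011*n+.02*t; T2=H+.206*u-.011*n
    w=np.interp(ad-p,[-5,15],[0,1]);T=(1-w)*T1+w*T2
    return T,p
def rows(A,pos,th):
    R0=Ro.from_euler('y',th,degrees=True)
    for a in A:
        T,p=tcp(a);d=R0.inv().apply(np.array([T[0]-pos[0],0,T[1]-pos[1]]))*1e3
        print(round(a,2),T.round(3),round(p,1),"row ry %.1f x %.1f z %.1f"%(90+p-th,d[0],d[2]),ik(*T,p)[0])
E
python3 - <<'E'
from path import *
rows(np.r_[np.arange(.2,1.0,.06)],(.411,.150),145)
R0=Ro.from_euler('y',145,degrees=True);print(R0.inv().apply(np.array([.44-.411,0,.125-.150])*1e3))
E
```

```text
0.2 [0.462 0.116] 55.0 row ry 0.0 x -22.1 z 57.4 [-15.4 -59.1  11.3]
0.26 [0.465 0.129] 55.0 row ry 0.0 x -32.1 z 48.0 [-16.3 -57.3  14. ]
0.32 [0.468 0.142] 55.0 row ry 0.0 x -42.6 z 39.3 [-16.9 -55.5  16.4]
0.38 [0.473 0.155] 55.0 row ry 0.0 x -53.7 z 31.2 [-17.3 -53.6  18.7]
0.44 [0.478 0.168] 55.0 row ry 0.0 x -65.2 z 23.8 [-17.4 -51.7  20.7]
0.5 [0.484 0.18 ] 55.0 row ry 0.0 x -77.1 z 17.1 [-17.3 -49.7  22.6]
0.56 [0.491 0.192] 55.0 row ry 0.0 x -89.4 z 11.1 [-17.1 -47.7  24.4]
0.62 [0.498 0.204] 55.0 row ry 0.0 x -102.1 z 5.9 [-16.6 -45.6  26. ]
0.68 [0.506 0.215] 55.0 row ry 0.0 x -115.0 z 1.4 [-16.1 -43.6  27.5]
0.74 [0.515 0.225] 55.0 row ry 0.0 x -128.2 z -2.2 [-15.3 -41.5  28.8]
0.8 [0.524 0.235] 54.5 row ry -0.5 x -141.7 z -5.0 [-14.8 -40.   29.3]
0.86 [0.535 0.245] 52.4 row ry -2.6 x -156.6 z -6.6 [-15.  -40.2  27.3]
0.92 [0.548 0.254] 50.4 row ry -4.6 x -171.9 z -6.9 [-15.1 -40.3  25.1]
0.98 [0.56  0.262] 48.3 row ry -6.7 x -186.2 z -6.3 [-15.  -40.8  22.6]
[-9.41599838  0.         37.11251776]
```

Call:
carry_out([
  [[0, 0, 0, -5, 0, 20, 0.0], [0, 0, 0, -10, 0, 37, 0.0], [0, 0, 0, -20, 0, 44, 0.0], [0, 0, 0, -28, 0, 47, 0.0], [0, 0, 0, -32, 0, 48, 0.0], [0, 0, 0, -37, 0, 44, 0.0], [0, 0, 0, -43, 0, 39, 0.0], [0, 0, 0, -48, 0, 35, 0.0], [0, 0, 0, -54, 0, 31, 0.0], [0, 0, 0, -59, 0, 27.5, 0.0], [0, 0, 0, -65, 0, 24, 0.0], [0, 0, 0, -71, 0, 20.5, 0.0], [0, 0, 0, -77, 0, 17, 0.0], [0, 0, 0, -77, 0, 17, 0.0]],
])

```text
clock: 23.8
eef_pos: [0.4834, -0.0058, 0.1782]
eef_rot: [180.0, 35.0, 180.0]
contact_force: [0.3, 0.0, -0.0]
opening: 0.001
gripper_force: 0.0
```

```bash
cat >> h.py <<'E'
def corner():
    s=cam("scene");hs=cv2.cvtColor(s["pixels"],cv2.COLOR_RGB2HSV)
    for y0 in range(130,206,4): print(y0,''.join('#' if 24<hs[y0,x,0]<85 else '.' for x in range(256,330)))
    for a in np.arange(.3,1.75,.1):
        print(round(a,2),proj(s,[[.684-.228*np.cos(a)-.004*np.sin(a),y,.098+.228*np.sin(a)] for y in(-.1413,.1287)]).round(0).tolist())
E
python3 - <<'E'
from path import *
st();corner()
E
```

```text
{'clock': 23.8, 'joints': [-1.117, -17.294, -49.985, 22.29, 0.66, -0.898], 'eef_pos': [0.483, -0.006, 0.178], 'eef_rot': [179.969, 35.025, 179.979], 'contact_force': [0.262, 0.011, -0.05], 'moment': [-0.044, 0.523, -0.02], 'opening': 0.001, 'gripper_force': 0.0}
130 .................#........................................................
134 .....#...............#..###.###...........................................
138 .............###.......##.......#.........................................
142 ..........###.....#..#..#......#.#........................................
146 ..............#.#.#...#.......#.#.#.......................................
150 ...................#.#.#..###.#.#..##..#..................................
154 .......................#.....#.....#..#........................####.......
158 ............................#........##..................############.###.
162 ................#...#..............#....#..........#.#############.#######
166 .........................##...#..#............#.##########################
170 ..................................#.....###
[... 518 characters left out ...]
..............##################.#######..###########.##.#########
202 .........................#####.###.#######################.###############
0.3 [[267.0, 197.0], [317.0, 160.0]]
0.4 [[268.0, 193.0], [318.0, 156.0]]
0.5 [[270.0, 189.0], [320.0, 152.0]]
0.6 [[272.0, 186.0], [323.0, 149.0]]
0.7 [[274.0, 184.0], [325.0, 146.0]]
0.8 [[277.0, 182.0], [329.0, 144.0]]
0.9 [[280.0, 180.0], [332.0, 142.0]]
1.0 [[284.0, 179.0], [336.0, 141.0]]
1.1 [[289.0, 179.0], [341.0, 140.0]]
1.2 [[293.0, 179.0], [346.0, 140.0]]
1.3 [[299.0, 180.0], [351.0, 140.0]]
1.4 [[304.0, 181.0], [356.0, 142.0]]
1.5 [[310.0, 184.0], [362.0, 143.0]]
1.6 [[315.0, 186.0], [367.0, 146.0]]
1.7 [[321.0, 190.0], [373.0, 148.0]]
```

```bash
python3 - <<'E'
from path import *
rows(np.arange(.56,1.66,.06),(.484,.180),145)
E
```

```text
0.56 [0.491 0.192] 55.0 row ry 0.0 x -12.4 z -6.2 [-17.1 -47.7  24.4]
0.62 [0.498 0.204] 55.0 row ry 0.0 x -25.1 z -11.4 [-16.6 -45.6  26. ]
0.68 [0.506 0.215] 55.0 row ry 0.0 x -38.0 z -15.9 [-16.1 -43.6  27.5]
0.74 [0.515 0.225] 55.0 row ry 0.0 x -51.2 z -19.5 [-15.3 -41.5  28.8]
0.8 [0.524 0.235] 54.5 row ry -0.5 x -64.7 z -22.3 [-14.8 -40.   29.3]
0.86 [0.535 0.245] 52.4 row ry -2.6 x -79.6 z -23.9 [-15.  -40.2  27.3]
0.92 [0.548 0.254] 50.4 row ry -4.6 x -94.9 z -24.2 [-15.1 -40.3  25.1]
0.98 [0.56  0.262] 48.3 row ry -6.7 x -109.2 z -23.6 [-15.  -40.8  22.6]
1.04 [0.572 0.268] 46.2 row ry -8.8 x -122.4 z -22.0 [-14.8 -41.4  19.7]
1.1 [0.583 0.274] 44.2 row ry -10.8 x -134.8 z -20.0 [-14.6 -42.2  16.7]
1.16 [0.594 0.279] 42.1 row ry -12.9 x -147.0 z -17.6 [-14.3 -43.   13.4]
1.22 [0.606 0.283] 40.1 row ry -14.9 x -159.1 z -14.4 [-13.8 -43.9  10. ]
1.28 [0.618 0.287] 40.0 row ry -15.0 x -171.0 z -10.8 [-12.4 -42.4  10.1]
1.34 [0.63 0.29] 40.0 row ry -15.0 x -182.6 z -6.6 [-11.  -40.8  10.2]
1.4 [0.642 0.293] 40.0 row ry -15.0 x -193.9 z -1.6 [ -9.6 -39.4  10.2]
1.46 [0.654 0.294] 40.0 row ry -15.0 x -204.9 z 4.0 [ -8.1 -37.9  10.2]
1.52 [0.666 0.295] 40.0 row ry -15.0 x -215.6 z 10.2 [ -6.6 -36.5  10.1]
1.58 [0.679 0.296] 40.0 row ry -15.0 x -225.9 z 17.1 [ -5.1 -35.2  10. ]
1.64 [0.691 0.295] 40.0 row ry -15.0 x -235.7 z 24.6 [ -3.6 -33.9   9.7]
```

Rows at 1/8 s each, up to a≈0.92 first.

Call:
carry_out([
  [[0, 0, 0, -6, 0, -3, 0.0], [0, 0, 0, -12, 0, -6, 0.0], [0, 0, 0, -18, 0, -9, 0.0], [0, 0, 0, -25, 0, -11.5, 0.0], [0, 0, 0, -31, 0, -14, 0.0], [0, 0, 0, -38, 0, -16, 0.0], [0, 0, 0, -44, 0, -18, 0.0], [0, 0, 0, -51, 0, -19.5, 0.0], [0, 0, 0, -58, 0, -21, 0.0], [0, -0.5, 0, -65, 0, -22.5, 0.0], [0, -1.5, 0, -72, 0, -23, 0.0], [0, -2.6, 0, -80, 0, -24, 0.0], [0, -3.6, 0, -87, 0, -24, 0.0], [0, -4.6, 0, -95, 0, -24, 0.0], [0, -4.6, 0, -95, 0, -24, 0.0]],
])

```text
clock: 25.72
eef_pos: [0.5472, -0.0059, 0.2518]
eef_rot: [180.0, 39.6, 180.0]
contact_force: [-0.6, -0.1, 0.1]
opening: -0.003
gripper_force: 0.0
```

```bash
python3 - <<'E'
from path import *
st();corner()
E
```

```text
{'clock': 25.725, 'joints': [-0.983, -15.036, -40.671, 24.764, 0.641, -0.737], 'eef_pos': [0.547, -0.006, 0.252], 'eef_rot': [179.97, 39.605, 179.974], 'contact_force': [-0.559, -0.052, 0.106], 'moment': [0.012, 0.572, -0.014], 'opening': -0.003, 'gripper_force': 0.0}
130 ............................#....#...##....#..............................
134 ..........................##....#.....#..#...#............................
138 ...............................#.#...#.#.#..#.##....##....................
142 .............................#......##......#....#....#...................
146 ......................................#......#......#.....................
150 .....................................#..#..#...###....#............#######
154 .............................#...#.#..........................#.##########
158 .........................................#.#.##.........#########.########
162 .................................................########.#####.##########
166 ............................................##.##############.#####..#####
170 .....................................
[... 524 characters left out ...]
.......................######################..##..########.######
202 ..........................##..###.....#################.#########.########
0.3 [[267.0, 197.0], [317.0, 160.0]]
0.4 [[268.0, 193.0], [318.0, 156.0]]
0.5 [[270.0, 189.0], [320.0, 152.0]]
0.6 [[272.0, 186.0], [323.0, 149.0]]
0.7 [[274.0, 184.0], [325.0, 146.0]]
0.8 [[277.0, 182.0], [329.0, 144.0]]
0.9 [[280.0, 180.0], [332.0, 142.0]]
1.0 [[284.0, 179.0], [336.0, 141.0]]
1.1 [[289.0, 179.0], [341.0, 140.0]]
1.2 [[293.0, 179.0], [346.0, 140.0]]
1.3 [[299.0, 180.0], [351.0, 140.0]]
1.4 [[304.0, 181.0], [356.0, 142.0]]
1.5 [[310.0, 184.0], [362.0, 143.0]]
1.6 [[315.0, 186.0], [367.0, 146.0]]
1.7 [[321.0, 190.0], [373.0, 148.0]]
```

```bash
python3 - <<'E'
from path import *
rows(np.arange(.98,1.66,.06),(.548,.254),140.4)
E
```

```text
0.98 [0.56  0.262] 48.3 row ry -2.1 x -14.3 z 1.5 [-15.  -40.8  22.6]
1.04 [0.572 0.268] 46.2 row ry -4.2 x -27.3 z 4.1 [-14.8 -41.4  19.7]
1.1 [0.583 0.274] 44.2 row ry -6.2 x -39.4 z 7.1 [-14.6 -42.2  16.7]
1.16 [0.594 0.279] 42.1 row ry -8.3 x -51.5 z 10.5 [-14.3 -43.   13.4]
1.22 [0.606 0.283] 40.1 row ry -10.3 x -63.3 z 14.7 [-13.8 -43.9  10. ]
1.28 [0.618 0.287] 40.0 row ry -10.4 x -74.8 z 19.2 [-12.4 -42.4  10.1]
1.34 [0.63 0.29] 40.0 row ry -10.4 x -86.1 z 24.3 [-11.  -40.8  10.2]
1.4 [0.642 0.293] 40.0 row ry -10.4 x -97.0 z 30.1 [ -9.6 -39.4  10.2]
1.46 [0.654 0.294] 40.0 row ry -10.4 x -107.5 z 36.6 [ -8.1 -37.9  10.2]
1.52 [0.666 0.295] 40.0 row ry -10.4 x -117.6 z 43.7 [ -6.6 -36.5  10.1]
1.58 [0.679 0.296] 40.0 row ry -10.4 x -127.3 z 51.4 [ -5.1 -35.2  10. ]
1.64 [0.691 0.295] 40.0 row ry -10.4 x -136.5 z 59.6 [ -3.6 -33.9   9.7]
```

Call:
carry_out([
  [[0, -1, 0, -7, 0, 1, 0.0], [0, -2, 0, -14, 0, 1.5, 0.0], [0, -3, 0, -21, 0, 3, 0.0], [0, -4.2, 0, -27.5, 0, 4, 0.0], [0, -5.2, 0, -33.5, 0, 5.5, 0.0], [0, -6.2, 0, -39.5, 0, 7, 0.0], [0, -7.2, 0, -45.5, 0, 9, 0.0], [0, -8.3, 0, -51.5, 0, 10.5, 0.0], [0, -9.3, 0, -57.5, 0, 12.5, 0.0], [0, -10.3, 0, -63.5, 0, 14.5, 0.0], [0, -10.4, 0, -69, 0, 17, 0.0], [0, -10.4, 0, -75, 0, 19, 0.0], [0, -10.4, 0, -80.5, 0, 21.5, 0.0], [0, -10.4, 0, -86, 0, 24, 0.0], [0, -10.4, 0, -91.5, 0, 27, 0.0], [0, -10.4, 0, -97, 0, 30, 0.0], [0, -10.4, 0, -102, 0, 33, 0.0], [0, -10.4, 0, -107.5, 0, 36.5, 0.0], [0, -10.4, 0, -112.5, 0, 40, 0.0], [0, -10.4, 0, -112.5, 0, 40, 0.0]],
])

```text
clock: 28.28
eef_pos: [0.6597, -0.0059, 0.2927]
eef_rot: [180.0, 50.0, 180.0]
contact_force: [0.9, -0.3, 2.0]
opening: -0.0
gripper_force: 1.2
```

```bash
python3 - <<'E'
from path import *
st();corner()
E
```

```text
{'clock': 28.275, 'joints': [-0.817, -7.361, -37.519, 9.852, 0.636, -0.503], 'eef_pos': [0.66, -0.006, 0.293], 'eef_rot': [179.963, 49.992, 179.964], 'contact_force': [0.94, -0.267, 2.003], 'moment': [-0.098, 0.188, -0.072], 'opening': -0.0, 'gripper_force': 1.244}
130 ..................................##...........#..#........#..............
134 ................................................#..........#...#.##.......
138 .............................................#........#...........#.......
142 ...............................................#.....##..#......#..#..##..
146 ....................................................#.#.....#..#..#.#.#.#.
150 ........................................................#.#..#.#...#..###.
154 .......................................................###...#..#.#.....##
158 ...................................................#.....##......#........
162 .............................................................#............
166 .........................................................................#
170 ........................................
[... 521 characters left out ...]
.......................####..#...####.#############.#############.
202 .........................#######...#.#.###########....####.######.########
0.3 [[267.0, 197.0], [317.0, 160.0]]
0.4 [[268.0, 193.0], [318.0, 156.0]]
0.5 [[270.0, 189.0], [320.0, 152.0]]
0.6 [[272.0, 186.0], [323.0, 149.0]]
0.7 [[274.0, 184.0], [325.0, 146.0]]
0.8 [[277.0, 182.0], [329.0, 144.0]]
0.9 [[280.0, 180.0], [332.0, 142.0]]
1.0 [[284.0, 179.0], [336.0, 141.0]]
1.1 [[289.0, 179.0], [341.0, 140.0]]
1.2 [[293.0, 179.0], [346.0, 140.0]]
1.3 [[299.0, 180.0], [351.0, 140.0]]
1.4 [[304.0, 181.0], [356.0, 142.0]]
1.5 [[310.0, 184.0], [362.0, 143.0]]
1.6 [[315.0, 186.0], [367.0, 146.0]]
1.7 [[321.0, 190.0], [373.0, 148.0]]
```

Call:
carry_out([
  [[0, 0, 0, -4, 0, 5, 0.0], [0, 0, 0, -8, 0, 10, 0.0], [0, 0, 0, -12, 0, 14.5, 0.0], [0, 0, 0, -16, 0, 19, 0.0], [0, 0, 0, -20.5, 0, 24.5, 0.0], [0, 0, 0, -20.5, 0, 24.5, 0.0], [0, 0, 0, -20.5, 0, 24.5, 0.0]],
])

```text
clock: 29.2
eef_pos: [0.692, -0.006, 0.2935]
eef_rot: [180.0, 50.1, 180.0]
contact_force: [0.4, -1.8, 5.7]
opening: 0.0
gripper_force: 3.3
```

```bash
python3 - <<'E'
from path import *
st()
s=cam("scene");cv2.imwrite("pics/s9.png",crop(s,240,110,160,140,5))
E
```

```text
{'clock': 29.2, 'joints': [-0.762, -3.46, -34.055, 9.327, 0.576, -0.466], 'eef_pos': [0.692, -0.006, 0.294], 'eef_rot': [179.981, 50.081, 179.964], 'contact_force': [0.416, -1.799, 5.692], 'moment': [-0.273, -0.409, -0.244], 'opening': 0.0, 'gripper_force': 3.278}
```

View pics/s9.png

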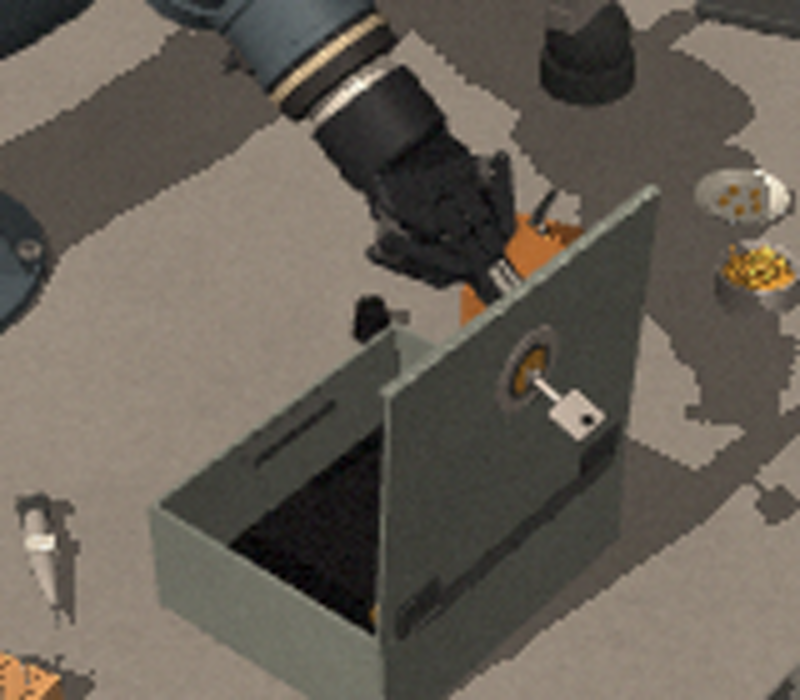

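The lid is upright: its front corner is at (388,385) in the crop, or (318,187) full frame, which puts it at about 1.63 rad. The key is still in the lock. I'll withdraw toward the robot.

Call:
carry_out([
  [[0, 0, 0, 4, 0, -5, 0.0], [0, 0, 0, 10, 0, -12, 0.0], [0, 0, 0, 22, 0, -26, 0.0], [0, 0, 0, 45, 0, -54, 0.0], [0, 0, 0, 60, 0, -90, 0.0], [0, 0, 0, 60, 0, -140, 0.0], [0, 0, 0, 60, 0, -140, 0.0], [0, 0, 0, 60, 0, -140, 0.0], [0, 0, 0, 60, 0, -140, 0.0]],
])

```text
clock: 30.38
eef_pos: [0.5454, -0.0058, 0.3347]
eef_rot: [180.0, 49.8, 180.0]
contact_force: [0.3, 0.4, -0.3]
opening: 0.003
gripper_force: 0.0
```

```bash
python3 - <<'E'
from path import *
st();corner()
E
```

```text
{'clock': 30.375, 'joints': [-1.117, -23.862, -42.02, 22.028, 0.87, -0.699], 'eef_pos': [0.545, -0.006, 0.335], 'eef_rot': [179.958, 49.82, 179.967], 'contact_force': [0.282, 0.432, -0.251], 'moment': [0.009, 0.669, 0.01], 'opening': 0.003, 'gripper_force': 0.0}
130 ...............................##........#...#............................
134 .........................#...#.....#.....###...#..........................
138 ...................................#.#...##...#...........................
142 .............................................#..#.........................
146 ................................................#.........................
150 ..........................................................................
154 ..........................................................................
158 ..........................................................................
162 .........................................................................#
166 ....................................................................######
170 ...........................................
[... 518 characters left out ...]
.......................###..#...####.####.###.####################
202 ..........................###.###.....##########.#.######.################
0.3 [[267.0, 197.0], [317.0, 160.0]]
0.4 [[268.0, 193.0], [318.0, 156.0]]
0.5 [[270.0, 189.0], [320.0, 152.0]]
0.6 [[272.0, 186.0], [323.0, 149.0]]
0.7 [[274.0, 184.0], [325.0, 146.0]]
0.8 [[277.0, 182.0], [329.0, 144.0]]
0.9 [[280.0, 180.0], [332.0, 142.0]]
1.0 [[284.0, 179.0], [336.0, 141.0]]
1.1 [[289.0, 179.0], [341.0, 140.0]]
1.2 [[293.0, 179.0], [346.0, 140.0]]
1.3 [[299.0, 180.0], [351.0, 140.0]]
1.4 [[304.0, 181.0], [356.0, 142.0]]
1.5 [[310.0, 184.0], [362.0, 143.0]]
1.6 [[315.0, 186.0], [367.0, 146.0]]
1.7 [[321.0, 190.0], [373.0, 148.0]]
```

```bash
python3 - <<'E'
from path import *
s=cam("scene")["pixels"];b=cv2.resize(cv2.cvtColor(cv2.imread("pics/s9.png"),cv2.COLOR_BGR2RGB),None,fx=.2,fy=.2,interpolation=cv2.INTER_AREA)
n=s[110:250,240:400]
m=lambda im:(lambda h:(h[...,0]>24)&(h[...,0]<85)&(h[...,1]>14))(cv2.cvtColor(im,cv2.COLOR_RGB2HSV))
A,B=m(b),m(n)
for y in range(36,92,3): print(y+110,''.join('#' if q else '.' for q in A[y,55:135]),''.join('#' if q else '.' for q in B[y,55:135]))
d=np.abs(b.astype(int)-n).sum(2)
print(d[85:120,80:125].mean(), "lid region diff")
E
```

```text
146 ..................................###....#...................................... ...........#...........................................#########................
149 ..............................#....#...................................####..... ...................................................##.#..########...............
152 ..................................#.........#.......................######...... ................................................##.####.####.####...............
155 .............................##..#.....#.#......................####...#####.... ............................................########.############...............
158 .........................#.....###......#....................##############..... ........................................#####.############.######...............
161 .........................................................########.#########..... ....................................#################.###########...............
164 ................................#....................###############..####...... ...................
[... 1388 characters left out ...]
.
191 .####...##.##.#########.#############.###.........#####...........####.......... .###....#.#######.####.##########.#####..##########..#############.##...........
194 #...###...#####.##.#.#######.##.#################.####............##.##......... .#......#.##.#######################.#######.##################.#..###..........
197 #.#..#########.###...#######################.#.############....##..###.......... .#..#.#####.######.##.##.##########.##############################..##..........
200 ###.##.#####.#...#....#####..###.##.##################.#####.#......#........... ..#.#####.######.##.###.####.##.####.######.#.##.###########..#..#..##..........
28.561904761904763 lid region diff
```

The lid came back to about 1.4 rad as the fingers withdrew. They were probably catching the lock case and lip at mid-width. I'll push again off-centre, away from the lock, and withdraw straight back.

Call:
carry_out([
  [[0, 0, 0, 5, 28, 20, 0.0], [0, 0, 0, 16, 56, 59, 0.0], [0, 0, 0, 16, 56, 59, 0.0], [0, 0, 0, 9.5, 56, 66.5, 0.0], [0, 0, 0, 3, 56, 74, 0.0], [0, 0, 0, -3.5, 56, 82, 0.0], [0, 0, 0, -10, 56, 89.5, 0.0], [0, 0, 0, -16, 56, 97, 0.0], [0, 0, 0, -22.5, 56, 105, 0.0], [0, 0, 0, -29, 56, 112.5, 0.0], [0, 0, 0, -35.5, 56, 120, 0.0], [0, 0, 0, -42, 56, 128, 0.0], [0, 0, 0, -48, 56, 136, 0.0], [0, 0, 0, -54.5, 56, 144, 0.0], [0, 0, 0, -54.5, 56, 144, 0.0]],
])

```text
clock: 32.35
eef_pos: [0.6911, 0.0501, 0.2853]
eef_rot: [180.0, 49.9, 180.0]
contact_force: [0.1, 1.1, 0.1]
opening: -0.003
gripper_force: 0.0
```

```bash
cat >> h.py <<'E'
def lid(p=True):
    "lid angle from the front edge line, right of col 306 in the scene view"
    c=cam("scene");h=cv2.cvtColor(c["pixels"],cv2.COLOR_RGB2HSV);M=(h[...,0]>24)&(h[...,0]<85)&(h[...,1]>14)
    for y in range(146,192,3): print(y,''.join('#' if q else '.' for q in M[y,295:380]))
E
python3 - <<'E'
from h import *
st();lid()
E
```

```text
{'clock': 32.35, 'joints': [6.353, -2.776, -34.51, 8.5, -4.853, 4.126], 'eef_pos': [0.691, 0.05, 0.285], 'eef_rot': [179.962, 49.939, 179.958], 'contact_force': [0.089, 1.051, 0.147], 'moment': [-0.026, 0.697, 0.01], 'opening': -0.003, 'gripper_force': 0.0}
146 ........................................#..#.##.#....................................
149 .....................................##...........##...................######........
152 ..............................................#.#...#.#.............########.........
155 ...............................#....................#.##........############.........
158 ............................................................#.####.#.######..........
161 ......................................................#.###################..........
164 ....................................................####.#######.#####.####..........
167 .................................................####.###.##.###.##.######...........
170 ....................#........................###############.#############...........
173 .................#.......................########.#####.########.###.####............
176 ..................##..######.........#######..###.......##.######.#.#####............
179 .................###############################...........#########.###.............
182 .............###.#############################..........#.###..##.######.............
185 .........#######.####.########.###########..#..........######.##..######.............
188 .....####.##########################..######......#......##...####.####..............
191 .#####...#...##.#########.########.###.#.###.......##.#...........####...............
```

Back at about 1.63 rad with no residual force. Withdrawing straight back.

Call:
carry_out([
  [[0, 0, 0, 3, 0, -4, 0.0], [0, 0, 0, 7, 0, -8, 0.0], [0, 0, 0, 13, 0, -15.5, 0.0], [0, 0, 0, 20, 0, -23.5, 0.0], [0, 0, 0, 20, 0, -23.5, 0.0]],
])

```text
clock: 33.02
eef_pos: [0.659, 0.0501, 0.2855]
eef_rot: [180.0, 50.0, 180.0]
contact_force: [-0.0, 0.6, -0.1]
opening: -0.003
gripper_force: 0.0
```

```bash
python3 - <<'E'
from h import *
st();lid()
E
```

```text
{'clock': 33.025, 'joints': [6.841, -6.71, -38.005, 8.927, -5.218, 4.43], 'eef_pos': [0.659, 0.05, 0.286], 'eef_rot': [179.962, 49.979, 179.971], 'contact_force': [-0.048, 0.63, -0.127], 'moment': [-0.03, 0.65, 0.01], 'opening': -0.003, 'gripper_force': 0.0}
146 ..........................#..............##...#......................................
149 .........................#...............#..##..........................#####........
152 ........................#..#..#.#........#.#.........#..............#####.#..........
155 .........................................#......................######.#####.........
158 ............................................................####.#.##.#.####.........
161 ..............................................#..........#########.######.#..........
164 .....................................................#.###..#.####.########..........
167 .................................................###.#####..#######.####.#...........
170 .................#.#.........................########..#######.####.#.####...........
173 ....................##...................#######..#..####.##.####..#####.#...........
176 ................#...#######..........########.####......##.##.####.##.##.............
179 .................###########.#########..###.####.........##########.#................
182 .............#####.##.###########.###.##.##.............#####...#######..............
185 .........###.##.##.#########.#...##...##.###............#..###.########..............
188 .....###..###################.#####.#.######......#......#....###...###..............
191 .#####..##..##.####..##...####.#.########.##......#####...........####...............
```

The lid stays this time. I'll retreat well clear: straight back another 90 mm, then up.

Call:
carry_out([
  [[0, 0, 0, 13, 0, -15, 0.0], [0, 0, 0, 32, 0, -38, 0.0], [0, 0, 0, 58, 0, -69, 0.0], [0, 0, 0, 58, 0, -90, 0.0], [0, 0, 0, 58, 0, -90, 0.0], [0, 0, 0, 58, 0, -90, 0.0], [0, 0, 0, 58, 0, -90, 0.0], [0, 0, 0, 58, 0, -90, 0.0]],
])

```text
clock: 34.08
eef_pos: [0.5537, 0.0501, 0.2982]
eef_rot: [180.0, 49.9, 180.0]
contact_force: [-0.1, 0.4, -0.4]
opening: -0.0
gripper_force: 0.0
```

```bash
python3 - <<'E'
from h import *
st();lid()
E
```

```text
{'clock': 34.075, 'joints': [9.109, -21.053, -45.902, 15.61, -6.958, 5.918], 'eef_pos': [0.554, 0.05, 0.298], 'eef_rot': [179.978, 49.9, 179.967], 'contact_force': [-0.132, 0.448, -0.392], 'moment': [-0.049, 0.692, -0.039], 'opening': -0.0, 'gripper_force': 0.0}
146 .....................##..............................................................
149 ......................................................#.................#####........
152 .....................................................#..............#####..#.........
155 ................................................................############.........
158 ............................................................###.##.#####.###.........
161 .........................................................######.##########...........
164 .....................................................###############.###.##..........
167 .................................................#####.####.##############...........
170 .............................................###.####.#######.##..#####.##...........
173 ..................#......................######.###############..#####.#.#...........
176 .....................#######.........#############......##########.######............
179 .................#######################.##.####.........####.#####.#..#.............
182 .............######################..#########..........##.#####.#####.#.............
185 .........####.###..##.#######.#.###########.#..........#####.#.####..###.............
188 .....##.#..##############.####.#.##.#.######......#..#...##....####.###..............
191 .######..##..#.#.##########.#.##..####.#####......#.##...........#.#.##..............
```

```bash
python3 - <<'E'
from h import *
print(camera("scene")["pixels"][190:197,350:362].min(2))
print(hand_in())
E
```

```text
[[ 47 111 151 153 153 153 149 158  69  56  56  59]
 [ 73 156 160 159 150 153 152 150 155  73  58  59]
 [157 159 161 157 160 154 153 152 152 158  74  59]
 [137 164 157 154 156 155 118  62 122 151 146  65]
 [ 54 112 159 158 157 156  92  31  59 149 107  50]
 [ 56  62 109 162 156 155 155  87 111  91  52  53]
 [ 56  57  59 103 161 156 158 142  77  60  57  42]]
the job is handed in; nothing more can be done
None
```

I handed the job in at about 34 s: the key is fully home and turned in the lock, and the lid is standing by itself at about 1.63 rad; it needed a second turn of the key and a second push, because the lid came back to about 1.4 rad after the first.

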